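Open the sanitiser bottle one-handed

TASK

The square bottle of sanitising tablets has a push-and-turn safety cap: stand it upright and fully home in the square pocket of the caddy clipped to the dish drainer, so that it cannot turn, then press the cap down, twist it counter-clockwise (seen from above) until it is free, and lift it off. Finish while holding the cap in the gripper, level and about 5 cm straight above the open bottle, the bottle still standing in its pocket; do not put the cap down or let go. Leave the mug, the bowl, the brush and the utensil carousel where they are.

Things in the scene. Friction and masses are not known exactly. Their poses are not given: they have to be found in the camera images.
- bottle_centre (a point): White plastic bottle, upright, loose, about 0.25 kg. Square body 60 x 60 mm, corners rounded by 8 mm, 75 mm high to its flat shoulder, then a round neck 34 mm across up to the rim 98 mm above the base. This point: on its upright axis, 49 mm above its base; z up, x and y square to the sides. The cap starts locked on, and the bottle can be carried by it.
- cap_centre (a point): Round grey ribbed safety cap on the bottle, a loose part 54 mm across, 28 mm high, 40 g. This point is its centre, 14 mm above its lower rim and 14 mm below its flat top; z is its axis, up. Locked, its lower rim lies 86 mm and its top 114 mm above the bottle's base, 11 mm of neck showing below it, and its x axis is parallel to the bottle's, with some 5 degrees of play.
- bottle_mouth (a point): Centre of the bottle's rim, under the cap. Three hooks in the cap sit behind teeth on the neck. Pushed straight down against a spring (6 N to start, 12 N at 4 mm, 17 N at the 7 mm bottom stop) they clear the teeth from about 4.5 mm; kept down, the cap turns counter-clockwise seen from above. At 40 to 80 degrees (best 60) it lifts off, clear after 12 mm; at 85 is a stop. Unpushed it stays locked.
- pocket (a point): White caddy with a square pocket, clipped on the drainer's edge, fixed. This point is the centre of the pocket's inner floor, 5 mm above the board; z up, x and y square to its walls. The pocket is open above, 64 x 64 mm inside, its flared lip 60 mm above the board. Home: the bottle's base rests on this floor. Any of the bottle's four ways round fits.
- drainer: Grey plastic dish drainer, fixed, 420 x 300 mm, rim 62 mm above the board; origin under its centre, x along its length. The caddy hangs on its +y side, the pocket's centre 40 mm outside the rim; its clip straps reach up to 69 mm. Two steel plates stand in it up to 0.22 m, 0.22 m or more from the pocket's centre towards -y, in front of the raised clear cover.
- mug_centre (a point): Bystander: white ceramic mug, 80 mm across, 80 mm high, handle at its side; its centre, 40 mm up.
- bowl_centre (a point): Bystander: white ceramic bowl upside-down in the drainer, 128 mm across, 52 mm high; its centre, half-way up.
- brush_grip (a point): Bystander: scrubbing brush lying on the board; a point on its handle.
- carousel_rim (a point): Bystander: small rotating utensil carousel, a grey round holder 112 mm across and 118 mm high with a wooden spoon and two forks standing in it up to 0.29 m; it turns freely when pushed. This point lies on its upper rim, 56 mm from its upright axis along its turning x axis.
There are look-alikes about, which are no part of the job. Leave any turquoise look-alike of the part that bears pocket alone. Of the things shaped like the part that bears cap_centre, the grey one is meant.

How it is judged:
By the outcome, as a careful person would: the job done as asked, in the order asked, and still so for the second after the job is handed in, while the arm keeps its last pose, push and grip.
It also fails if it takes over 48 s, if anything falls off the work surface, if the arm or the gripper's body presses on something with over 40 N, if the wrist force passes 120 N, or if a joint passes its speed limit or range.

ROBOT

A 7-joint arm with a two-finger parallel gripper is mounted at the origin on the work surface. World frame = base frame: x ahead of the robot, y to its left, z up, the work surface at z = 0. Lengths are in m, angles in rad, forces in N, time in s.
With the tool pointing down it reaches from about 0.425 to 1.025 m from the base axis. Payload 9.4 kg.
Tool frame: the origin (TCP) lies at the centre of the arm's flange, where the gripper is bolted on; the fingertips stand 186 mm ahead of it and the grasp point (between the pads) lies 167 mm ahead of it (arm.grip_depth is the distance from the TCP to the grasp point, in m); z points along the fingers, y is the direction in which the jaws open and shut (so a half turn about z gives the same grasp; the last joint's range is limited). The gripper opens to 93 mm and grips with 3 to 60 N. Pads are 15 mm wide; open, the fingers measure 128 mm over their backs; the gripper's body (75 mm by 188 mm) begins 65 mm behind the grasp point.
Start: joints at [-1.341, 0.599, -0.003, 1.599, 0.002, 0.943, -0.08], TCP at [0.219, 0.691, 0.405] pointing down, gripper open.
Joint ranges: [-2.57, 2.57], [-0.35, 1.97], [-1.29, 1.29], [0.11, 2.56], [-1.05, 4.19], [0.11, 1.86], [-2.63, 2.63]. Speed limits (rad/s): [2.22, 2.22, 3.01, 3.01, 3.14, 3.14, 3.14].

INTERFACE

Orientations are given as a unit quaternion [w, x, y, z].
In Python, from bench import arm, imaging, job_done, nets gives the robot as it stands.
- The arm moves only by the tool arm_command, never from a script. Its arguments are lists of equal length, an entry for each row: "hand": the opening, from 0 (shut) to 1 (fully open); "xyz": the shift along the world's x, y, z in m, a list of three; "angular": the turn, a rotation vector about the world's x, y, z in rad, a list of three. A call has 1 to 20 rows; each row shifts and turns the commanded pose from where the row before left it; what a row does not reach is not made up. A row lasts 1/8 s, in which the tool goes at most 62.5 mm and 10.7 degrees, less where a joint would pass 70% of its speed; a pose out of reach is approached as far as the arm can. A call with a gripper value outside its range is refused whole. The fingers move at their own pace and stop on an object; "newtons" is the grip in N (left out, the last holds). Time passes only in rows, so rows that do not move let the fingers close. It gives the time, the measured TCP pose, the force and the opening at its end, in the units of the state.
- arm.sense(): the state, without advancing time (a new reading comes with each control period).
- imaging.capture(name): name is "side" or "top"; returns the picture (420x560x3 uint8, red, green, blue); there is no depth.
- imaging.get_calibration(name): a dict with "fx", "fy", "cx", "cy" (pixels), "R" (3x3) and "t" (3): a world point X has camera coordinates R X + t. Camera axes: x right, y down, z forward; pixel columns grow to the right and rows downward; lengths in m; the calibration is good to about 2 mm. A picture is of the moment at which its call begins. get_calibration takes no time and is no camera call.
- job_done(): hands the job in, once; it reports no verdict.
Trained networks look in the newest picture that a camera, given by its name, has taken for a name from the list of things; names that differ only in an ending like _2 or _b are one class to them, and where a whole thing is asked for, a point or a joint stands for the part that bears it (a point fixed in the world has none). Each returns a list of dicts, best first, with "confidence" (0 to 1); they miss things now and then, are a little off and sometimes report something else, mostly with a low value. They report only what shows in the picture. A call takes as long as a camera call. They do not tell look-alikes from the thing itself.
- nets.trace(query, camera): "pixels" (420x560 bool, what is visible of it) and "location" ([column, row] in pixels, amid what is visible of it).
- nets.place_of(query, camera): "location" ([column, row] in pixels: a listed point, or the origin of a listed thing).
The state is a dict: "time": time; "qpos": joint angles; "joint_velocities": joint speeds; "joint_torque": joint torques, N m; "tcp_pos": TCP position; "ee_rot": TCP orientation; "force": force on the tool from outside, world axes, zero at the start; "moment": the same for the moment, N m; "opening": opening from 0.0 (shut) to 1.0 (fully open).
Only numpy, scipy, OpenCV 4.12 (cv2) and the standard library are available. Lean on these libraries where they do the work, as an engineer would, in place of code of your own. Each camera call takes 0.05 s, during which the arm holds its last target.

## Working session

There is one attempt and no reset: what is moved stays moved. The work goes in short steps, Python scripts to look and compute and a tool call to move; the robot and the scene stay as the last step left them, time stands still between calls to the robot, and variables do not carry over. Pictures are saved under pics/ and viewed, and the job is handed in when it is done.

Besides the shell and the picture viewer there is one more tool, called after "Emit:" as a command line: name --argument value ..., lists and objects as JSON in quotes. arm_command: Moves the arm, as the interface text tells. Its arguments: {"type":"object","properties":{"hand":{"type":"array","items":{"type":"number"}},"xyz":{"type":"array","items":{"type":"array","items":{"type":"number"}}},"angular":{"type":"array","items":{"type":"array","items":{"type":"number"}}},"newtons":{"type":"number"}},"required":["hand","xyz","angular"]}

```bash
mkdir -p pics; ls; cat > h.py <<'E'
import numpy as np, cv2
from bench import arm, imaging, job_done, nets
def save(n,f):
    im=imaging.capture(n); cv2.imwrite('pics/'+f,im[:,:,::-1]); return im
def ray(n,uv):
    c=imaging.get_calibration(n); R=np.array(c['R']);t=np.array(c['t'])
    d=R.T@np.array([(uv[0]-c['cx'])/c['fx'],(uv[1]-c['cy'])/c['fy'],1]); return -R.T@t,d
def atz(n,uv,z):
    o,d=ray(n,uv); return o+d*(z-o[2])/d[2]
def proj(n,X):
    c=imaging.get_calibration(n); p=np.array(c['R'])@np.array(X)+np.array(c['t'])
    return np.array([c['fx']*p[0]/p[2]+c['cx'],c['fy']*p[1]/p[2]+c['cy']])
def tri(a,b):
    o1,d1=ray('top',a);o2,d2=ray('side',b)
    d1/=np.linalg.norm(d1);d2/=np.linalg.norm(d2)
    A=np.stack([d1,-d2],1);s=np.linalg.lstsq(A,o2-o1,rcond=None)[0]
    p,q=o1+s[0]*d1,o2+s[1]*d2
    return (p+q)/2,np.linalg.norm(p-q)
E
python3 - <<'E'
from h import *
np.set_printoptions(precision=4,suppress=True)
for n in('top','side'):
    save(n,n+'0.png'); 
    c=imaging.get_calibration(n);print(n,-np.array(c['R']).T@c['t'],c['fx'])
    for q in['bottle_centre','cap_centre','bottle_mouth','pocket','drainer','mug_centre','carousel_rim','bowl_centre','brush_grip']:
        print(q,[(np.round(r['location'],1).tolist(),round(float(r['confidence']),2)) for r in nets.place_of(q,n)])
s=arm.sense();print(s)
E
```

```text
pics
top [0.4835 0.0449 1.0914] 466.6710392530619
bottle_centre [([256.7, 285.3], 0.58)]
cap_centre [([258.2, 288.8], 0.97), ([297.9, 303.7], 0.8), ([442.9, 244.3], 0.43)]
bottle_mouth [([253.9, 284.3], 0.78)]
pocket [([362.6, 226.0], 0.81), ([310.0, 178.4], 0.65)]
drainer [([443.5, 243.3], 0.81)]
mug_centre [([171.6, 273.2], 0.66)]
carousel_rim [([201.8, 179.9], 0.88)]
bowl_centre [([426.4, 195.9], 0.92)]
brush_grip [([129.8, 213.8], 0.91)]
side [ 0.2855 -0.6006  0.7967] 405.21331423544973
bottle_centre [([214.9, 229.9], 0.87)]
cap_centre [([210.2, 212.1], 0.97), ([212.1, 269.9], 0.92)]
bottle_mouth [([209.4, 213.3], 0.71)]
pocket [([306.0, 290.7], 0.81), ([321.3, 238.8], 0.6)]
drainer [([334.8, 370.3], 0.91), ([212.9, 229.1], 0.75)]
mug_centre [([195.9, 185.7], 0.73)]
carousel_rim [([264.3, 157.7], 0.89)]
bowl_centre [([368.9, 320.8], 0.83)]
brush_grip [([230.0, 157.2], 0.61)]
{'time': 1.0, 'qpos': array([-1.3407,  0.5993, -0.0025,  1.5994,  0.0018,  0.9429, -0.0798]), 'joint_velocities': array([-0.0012, -0.0028,  0.001 , -0.0002,  0.0005, -0.0008, -0.0002]), 'joint_torque': array([ -0.001 , -76.4857,   1.4961, -25.2714,  -0.0525,   0.0103,
         0.    ]), 'tcp_pos': array([0.219 , 0.6911, 0.4047]), 'ee_rot': array([ 0.    ,  0.1528,  0.9883, -0.    ]), 'force': array([ 0.4306, -0.4645, -0.9095]), 'moment': array([-0.0327,  0.0057, -0.0479]), 'opening': 0.9997574391809391}
```

View pictures.

View pics/top0.png

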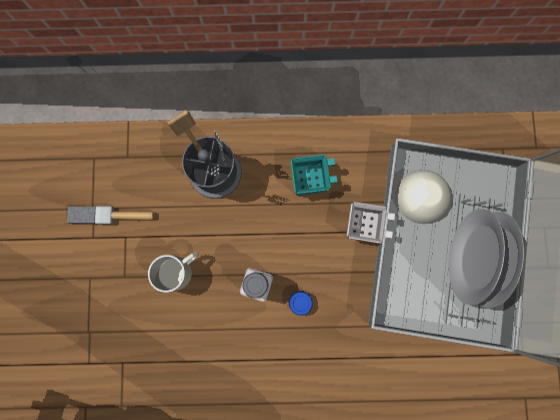

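View pics/side0.png

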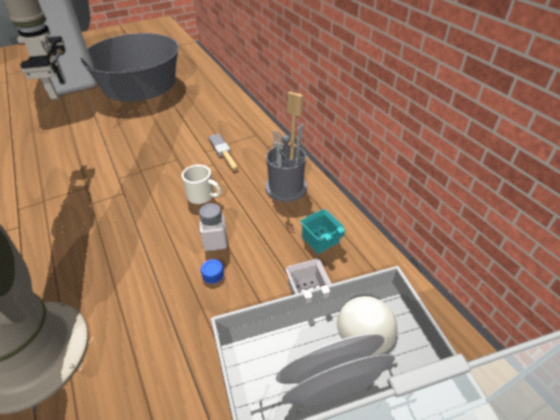

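```bash
python3 - <<'E'
from h import *
np.set_printoptions(precision=4,suppress=True)
im=cv2.imread('pics/top0.png')
a=cv2.resize(im[190:330,220:420],None,fx=4,fy=4,interpolation=cv2.INTER_CUBIC);cv2.imwrite('pics/top0c.png',a)
im=cv2.imread('pics/side0.png')
a=cv2.resize(im[190:320,180:350],None,fx=4,fy=4,interpolation=cv2.INTER_CUBIC);cv2.imwrite('pics/side0c.png',a)
print('cap',tri([258.2,288.8],[210.2,212.1]),tri([256.5,285.3],[214.9,229.9]))
print('pocket',tri([362.6,226],[306,290.7]),tri([310,178.4],[321.3,238.8]))
print(atz('top',[256,284.5],.114),atz('top',[362.6,226],.005))
for q,n,z in[('mug_centre',[171.6,273.2],.04),('car',[201.8,179.9],.118),('bowl',[426,196],.03),('br',[129,214],.01),('drainer',[443.5,243.3],0)]:print(q,atz('top',n,z))
E
```

```text
cap (array([0.4522, 0.0925, 0.1146]), np.float64(0.007242209283948594)) (array([0.4575, 0.0998, 0.0421]), np.float64(0.007467747456524572))
pocket (array([ 0.5845, -0.1472,  0.0042]), np.float64(0.0008999298347795543)) (array([ 0.701 , -0.0283,  0.0034]), np.float64(0.0017395864132465184))
[0.4576 0.098  0.114 ] [ 0.584  -0.1469  0.005 ]
mug_centre [0.4846 0.2903 0.04  ]
car [0.6795 0.2097 0.118 ]
bowl [ 0.6475 -0.2911  0.03  ]
br [0.624  0.3985 0.01  ]
drainer [ 0.5398 -0.3339  0.    ]
```

View pics/top0c.png

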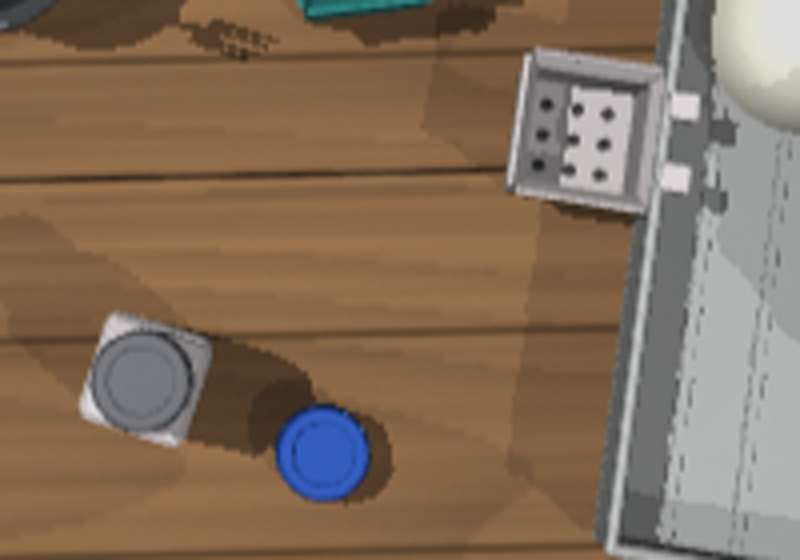

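View pics/side0c.png

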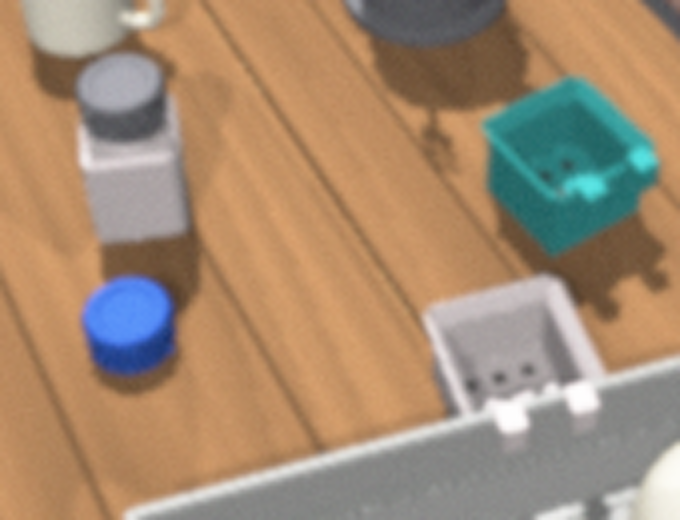

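```bash
cat > m.py <<'E'
from h import *
np.set_printoptions(precision=4,suppress=True)
def full(c,o=(220,190),s=4): return [(c[0]+.5)/s-.5+o[0],(c[1]+.5)/s-.5+o[1]]
def sq(cs,z,n='top',**k):
    P=np.array([atz(n,full(c,**k),z)[:2] for c in cs]); e=np.roll(P,-1,0)-P
    a=np.arctan2(e[:,1],e[:,0]); return P.mean(0),np.linalg.norm(e,axis=1),np.degrees(a)%90
E
python3 - <<'E'
from m import *
print('shoulder',sq([(105,308),(216,345),(181,450),(76,415)],.075))
print('cap',atz('top',full((141,383)),.114))
print('lip',sq([(535,47),(665,67),(648,215),(507,190)],.06))
# drainer edge
a=atz('top',full((672,0)),.062);b=atz('top',full((600,540)),.062);d=b-a;print('dr',a,b,np.degrees(np.arctan2(d[1],d[0]))%90)
for q in('cap_centre','pocket'):
  for n in('top','side'):
    save(n,'tmp.png')
    for r in nets.trace(q,n):
        m=r['pixels'];rr=cv2.minAreaRect(np.argwhere(m)[:,::-1].astype(np.float32))
        print(q,n,round(r['confidence'],2),r['location'],m.sum(),rr)
print(nets.trace('bottle_centre','side')[0]['location'])
E
```

```text
shoulder (array([0.4567, 0.1007]), array([0.0632, 0.0586, 0.0593, 0.0588]), array([70.5199, 70.1869, 70.6905, 73.961 ]))
cap [0.4559 0.1004 0.114 ]
lip (array([ 0.5877, -0.1469]), array([0.0729, 0.0831, 0.0785, 0.0816]), array([79.8002, 80.4689, 78.6147, 76.5711]))
dr [ 0.659  -0.1964  0.062 ] [ 0.366  -0.1419  0.062 ] 79.45481494252559
cap_centre top 0.84 [258.0, 287.6] 511 ((255.0, 285.5), (25.0, 24.0), 90.0)
cap_centre top 0.8 [300.3, 302.1] 449 ((300.5, 303.5), (23.0, 23.0), 90.0)
cap_centre side 0.78 [216.0, 273.2] 444 ((211.75003051757812, 271.2500305175781), (22.62741470336914, 23.33452033996582), 45.0)
cap_centre side 0.46 [213.0, 238.9] 696 ((213.28167724609375, 233.36245727539062), (32.115779876708984, 26.234495162963867), 82.40535736083984)
pocket top 0.72 [366.5, 226.1] 1464 ((370.0631408691406, 222.7133026123047), (46.44439697265625, 37.856563568115234), 6.709836959838867)
pocket top 0.67 [310.1, 173.7] 1440 ((313.68121337890625, 174.389404296875), (37.59458923339844, 43.75975799560547), 82.56858825683594)
pocket side 0.84 [318.9, 230.9] 1313 ((320.5000305175781, 230.00003051757812), (41.719295501708984, 37.47665786743164), 45.0)
pocket side 0.75 [307.4, 277.1] 1253 ((308.75958251953125, 280.98248291015625), (40.462650299072266, 41.534881591796875), 73.61045837402344)
[212.6, 236.5]
```

```bash
cat > ov.py <<'E'
from m import *
def sqp(c,yaw,h,z):
    a=np.radians(yaw);R=np.array([[np.cos(a),-np.sin(a)],[np.sin(a),np.cos(a)]])
    return [np.r_[np.array(c)+R@np.array(p),z] for p in((h,h),(-h,h),(-h,-h),(h,-h))]
def circ(c,r,z): return [np.r_[c[0]+r*np.cos(t),c[1]+r*np.sin(t),z] for t in np.linspace(0,2*np.pi,40)]
def draw(im,n,pts,o,s,col):
    p=np.array([((proj(n,X)+.5-np.array(o))*s-.5) for X in pts]);cv2.polylines(im,[np.round(p*8).astype(np.int32)],True,col,1,cv2.LINE_AA,3)
def crop(f,x,y,w,h,s): return cv2.resize(cv2.imread(f)[y:y+h,x:x+w],None,fx=s,fy=s,interpolation=cv2.INTER_CUBIC)
E
python3 - <<'E'
from ov import *
P,py=(.587,-.147),79.4; B,by=(.4562,.1005),70.7
for n,f,wp,wb in(('top','pics/top0.png',(335,190,70,65),(225,250,60,65)),('side','pics/side0.png',(275,245,70,65),(185,195,60,65))):
    ims=[]
    for w,k in((wp,0),(wb,1)):
        im=crop(f,*w,6)
        if k==0:
            draw(im,n,sqp(P,py,.032,.005),w[:2],6,(0,0,255));draw(im,n,sqp(P,py,.032,.05),w[:2],6,(0,255,0))
        else:
            draw(im,n,sqp(B,by,.030,.075),w[:2],6,(0,0,255));draw(im,n,circ(B,.027,.114),w[:2],6,(0,255,0));draw(im,n,sqp(B,by,.030,.0),w[:2],6,(255,0,0));draw(im,n,circ(B,.027,.086),w[:2],6,(0,255,255))
        ims.append(im)
    cv2.imwrite('pics/ov_%s.png'%n,np.hstack(ims))
E
```

```text
(no output)
```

View pics/ov_top.png

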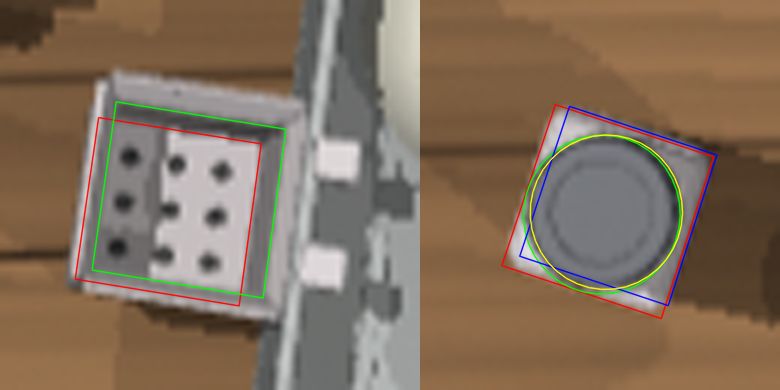

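View pics/ov_side.png

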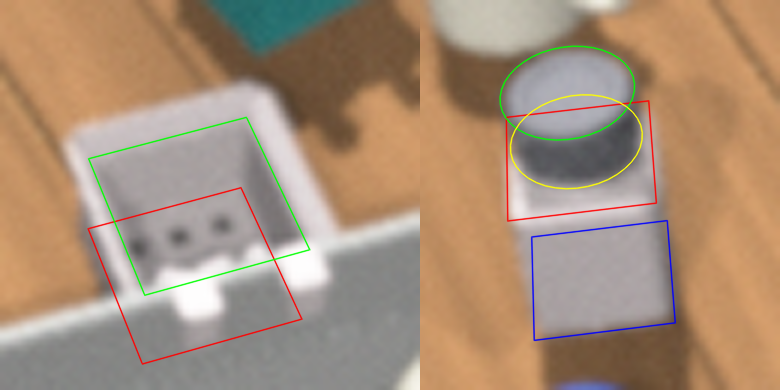

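Candidates: the grey cap is on the bottle at top pixel (255,285), and a loose blue look-alike lies at (300,303). The white caddy clipped to the drainer is at (366,224), and a turquoise look-alike is at (312,177). The grey cap and the white caddy fit the description, and the crops confirm it. The overlays agree to about 1 mm: bottle (0.456, 0.100) at yaw 70.7°, pocket (0.587, -0.147) at yaw 79.4°.

Next I move above the bottle and turn the jaws to -19.3°.

Emit:
arm_command --hand '[1,1,1,1,1,1,1,1,1,1,1,1,1]' --xyz '[[0.02,-0.049,0],[0.02,-0.049,0],[0.02,-0.049,0],[0.02,-0.049,0],[0.02,-0.049,0],[0.02,-0.049,0],[0.02,-0.049,0],[0.02,-0.049,0],[0.02,-0.049,0],[0.02,-0.049,0],[0.02,-0.049,0],[0.017,-0.0515,0],[0,0,0]]' --angular '[[0,0,-0.1333],[0,0,-0.1333],[0,0,-0.1333],[0,0,-0.1333],[0,0,-0.1333],[0,0,-0.1333],[0,0,-0.1333],[0,0,-0.1333],[0,0,-0.1333],[0,0,-0.1333],[0,0,-0.1333],[0,0,-0.1337],[0,0,0]]' --newtons 50

```text
time: 3.08
tcp_pos: [0.4568, 0.0971, 0.4052]
ee_rot: [0.001, 0.818, 0.576, 0.0]
force: [0.6, -0.2, -0.0]
opening: 0.999
```

```bash
cat > st.py <<'E'
from ov import *
from scipy.spatial.transform import Rotation as Ro
s=arm.sense();q=s['ee_rot'];R=Ro.from_quat([q[1],q[2],q[3],q[0]]).as_matrix()
print('t',s['time'],'tcp',s['tcp_pos'],'yaw',np.degrees(np.arctan2(R[1,1],R[0,1])),'z',R[:,2],'F',s['force'],'M',s['moment'],'op',s['opening'],'gp',s['tcp_pos']+R[:,2]*arm.grip_depth)
print(s['qpos'])
E
python3 st.py; python3 -c "
from h import *
save('top','top1.png')
im=cv2.imread('pics/top1.png');cv2.imwrite('pics/top1c.png',cv2.resize(im[210:350,180:340],None,fx=4,fy=4))"
```

```text
t 3.075 tcp [0.4568 0.0971 0.4052] yaw -19.69246127419184 z [ 0.0013 -0.0007 -1.    ] F [ 0.5951 -0.2451 -0.0276] M [-0.0392  0.0765 -0.0003] op 0.998915617883138 gp [0.457  0.097  0.2379]
[-0.7093  0.3171  0.4934  2.1936 -0.2358  0.6791 -0.396 ]
```

View pics/top1c.png

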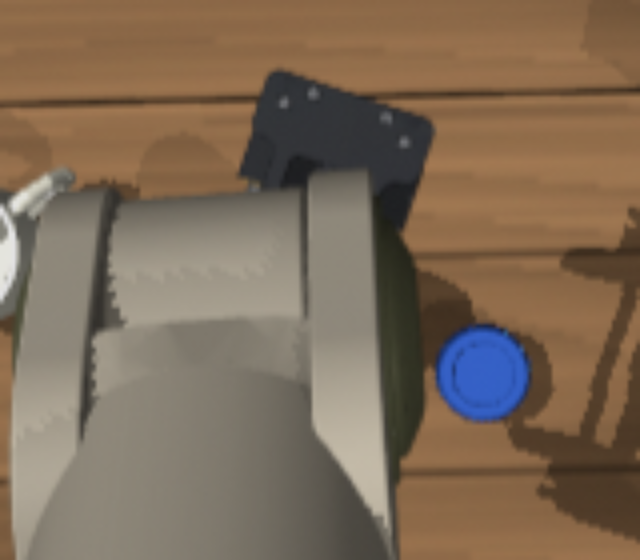

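Emit:
arm_command --hand '[1,1,1]' --xyz '[[0,0,-0.03],[0,0,-0.03],[0,0,0]]' --angular '[[0,0,0],[0,0,0],[0,0,0]]'

```text
time: 3.5
tcp_pos: [0.4553, 0.1018, 0.3434]
ee_rot: [-0.001, 0.815, 0.58, -0.002]
force: [-0.3, -0.1, -0.2]
opening: 0.998
```

```bash
python3 st.py; python3 -c "
from h import *
save('side','side1.png')
im=cv2.imread('pics/side1.png');cv2.imwrite('pics/side1c.png',cv2.resize(im[150:290,150:310],None,fx=4,fy=4))"
```

```text
t 3.5 tcp [0.4553 0.1018 0.3434] yaw -19.107139187543208 z [-0.0036 -0.001  -1.    ] F [-0.3397 -0.1235 -0.1752] M [-0.0453  0.0704  0.0518] op 0.99821658522169 gp [0.4547 0.1016 0.1761]
[-0.6447  0.4172  0.4149  2.2552 -0.3297  0.5286 -0.3074]
```

View pics/side1c.png

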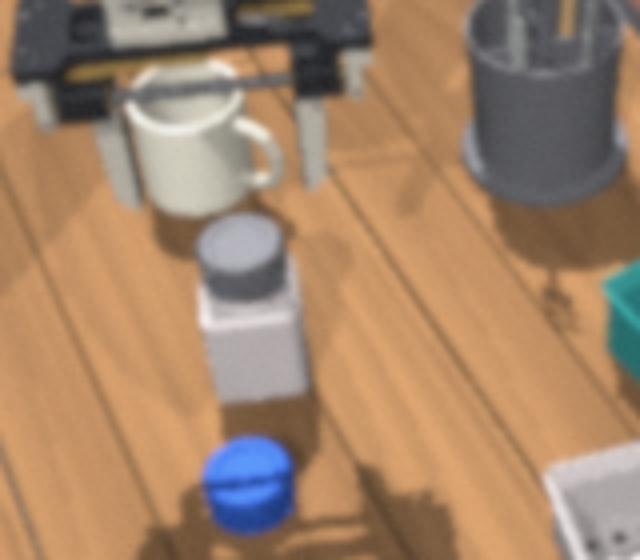

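Emit:
arm_command --hand '[1,1,1,1,1]' --xyz '[[0,0,-0.025],[0,0,-0.02],[0,0,-0.01],[0,0,0],[0,0,0]]' --angular '[[0,0,0],[0,0,0],[0,0,0],[0,0,0],[0,0,0]]'

```text
time: 4.18
tcp_pos: [0.4562, 0.1008, 0.2905]
ee_rot: [0.0, 0.815, 0.579, 0.001]
force: [-1.1, 0.7, -0.4]
opening: 0.996
```

```bash
python3 st.py; python3 -c "
from h import *
print(proj('side',[.4553,.1018,.157]),proj('side',[.456,.1005,.114]))
save('side','side2.png')
im=cv2.imread('pics/side2.png');cv2.imwrite('pics/side2c.png',cv2.resize(im[150:290,150:310],None,fx=4,fy=4))"
```

```text
t 4.175 tcp [0.4562 0.1008 0.2905] yaw -19.241870184801243 z [ 0.001   0.0004 -1.    ] F [-1.0676  0.6595 -0.3687] M [-0.1565  0.0742  0.0062] op 0.995845064964437 gp [0.4564 0.1008 0.1232]
[-0.5647  0.5079  0.3189  2.296  -0.4147  0.3884 -0.2329]
[206.0788516  196.56761768] [208.99663803 209.89235069]
```

View pics/side2c.png

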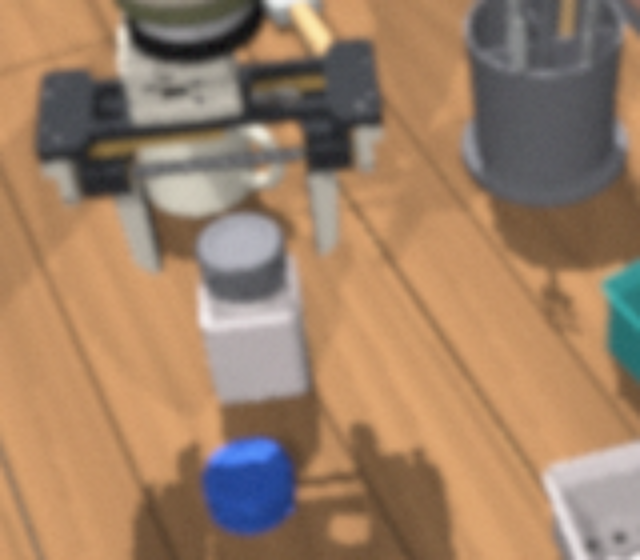

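```bash
python3 -c "
from h import *
print(proj('side',[.4564,.1008,.104]))"
```

```text
[209.65317    212.69277861]
```

Emit:
arm_command --hand '[1,1,0.5,0.5,0.5,0.5,0.5,0.5]' --xyz '[[0,0,-0.012],[0,0,-0.006],[0,0,0],[0,0,0],[0,0,0],[0,0,0],[0,0,0],[0,0,0]]' --angular '[[0,0,0],[0,0,0],[0,0,0],[0,0,0],[0,0,0],[0,0,0],[0,0,0],[0,0,0]]' --newtons 20

```text
time: 5.22
tcp_pos: [0.4561, 0.1007, 0.2718]
ee_rot: [0.0, 0.815, 0.579, 0.0]
force: [1.3, -0.3, 0.4]
opening: 0.582
```

```bash
python3 st.py; python3 -c "
from h import *
save('side','side3.png')
im=cv2.imread('pics/side3.png');cv2.imwrite('pics/side3c.png',cv2.resize(im[150:290,150:310],None,fx=4,fy=4))"
```

```text
t 5.225 tcp [0.4561 0.1007 0.2718] yaw -19.251265362979975 z [ 0.0005  0.0001 -1.    ] F [ 1.2724 -0.3058  0.3559] M [-0.16   -0.0601 -0.0193] op 0.5822917361019391 gp [0.4562 0.1007 0.1045]
[-0.5354  0.541   0.28    2.3074 -0.4402  0.3403 -0.212 ]
```

View pics/side3c.png

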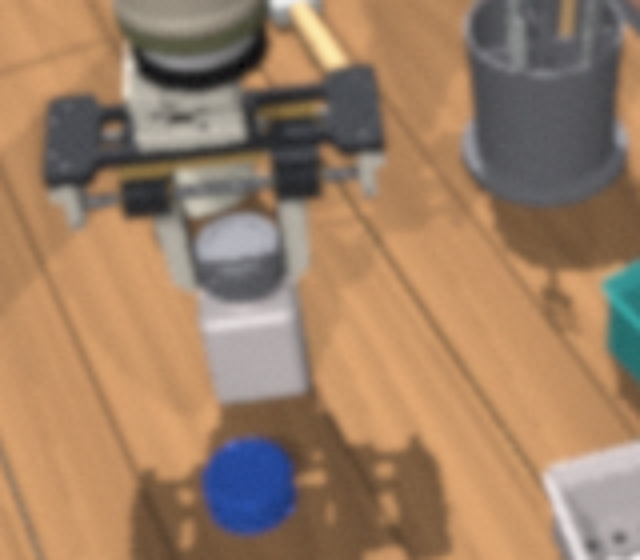

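Emit:
arm_command --hand '[0.4,0.4,0.4,0.4,0.4,0.4,0.4,0.4,0.4,0.4,0.4,0.4,0.4,0.4,0.4,0.4]' --xyz '[[0,0,0],[0,0,0],[0,0,0.02],[0,0,0.035],[0,0,0.035],[0,0,0.01],[0.015,-0.03,0],[0.02,-0.038,0],[0.02,-0.038,0],[0.02,-0.038,0],[0.02,-0.038,0],[0.02,-0.038,0],[0.0158,-0.0277,0],[0,0,0],[0,0,0],[0,0,0]]' --angular '[[0,0,0],[0,0,0],[0,0,0],[0,0,0],[0,0,0],[0,0,0],[0,0,0.03],[0,0,0.03],[0,0,0.03],[0,0,0.03],[0,0,0.032],[0,0,0],[0,0,0],[0,0,0],[0,0,0],[0,0,0]]' --newtons 50

```text
time: 7.28
tcp_pos: [0.5864, -0.1459, 0.3712]
ee_rot: [-0.001, 0.769, 0.64, -0.0]
force: [0.7, 0.3, -1.3]
opening: 0.576
```

```bash
python3 st.py; python3 - <<'E'
from ov import *
for n,x,y in(('side',230,190),('top',300,160)):
    save(n,n+'4.png');im=cv2.imread('pics/%s4.png'%n);cv2.imwrite('pics/%s4c.png'%n,crop('pics/%s4.png'%n,x,y,150,140,5))
E
```

```text
t 7.275 tcp [ 0.5864 -0.1459  0.3712] yaw -10.45938972224468 z [-0.0012  0.0008 -1.    ] F [ 0.703   0.3036 -1.3428] M [-0.1287  0.0647  0.032 ] op 0.5758254625783775 gp [ 0.5862 -0.1457  0.2039]
[-0.1151  0.5191  0.3915  1.9338 -0.2841  0.7437  0.2585]
```

View pics/side4c.png

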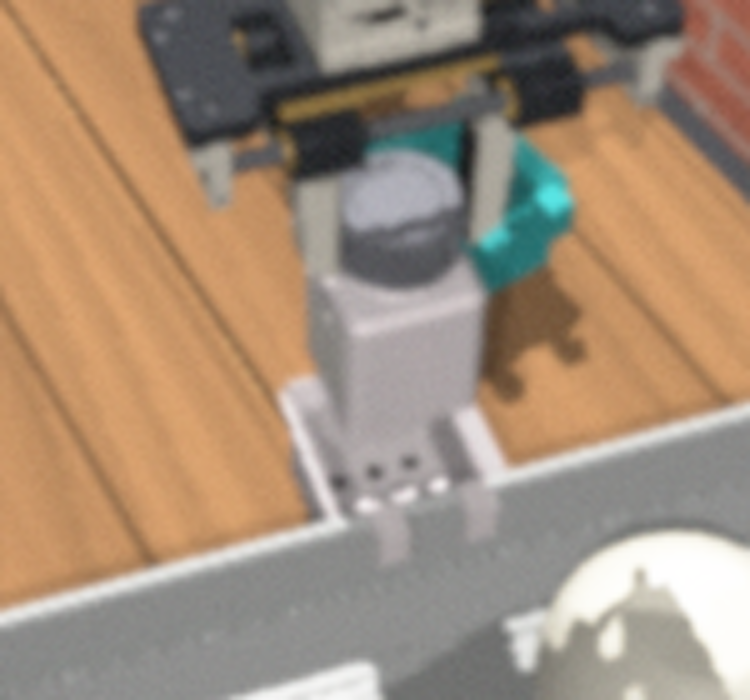

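View pics/top4c.png

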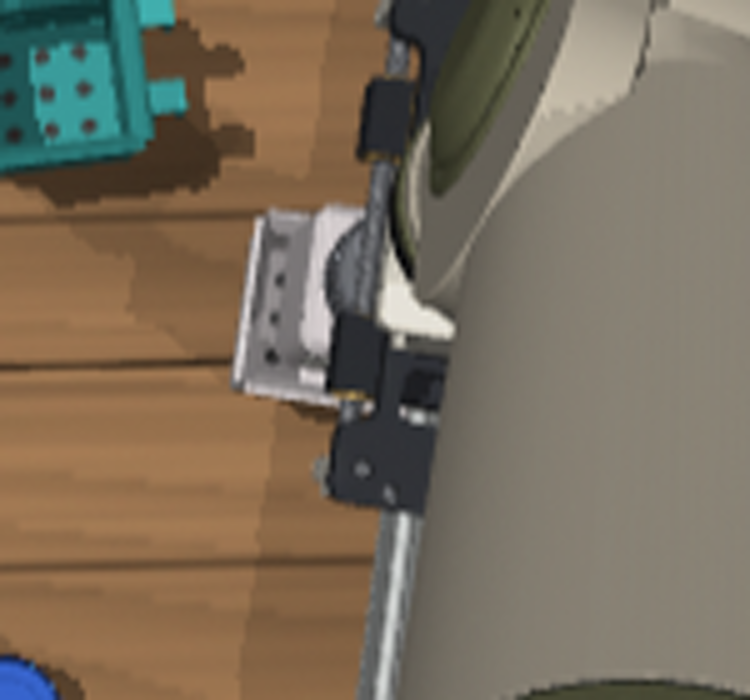

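```bash
python3 - <<'E'
from ov import *
P,py=(.587,-.147),79.4; B,by=(.5862,-.1457),79.54; b=.0995
ims=[]
for n,o in(('side',(285,215)),('top',(340,190))):
    im=crop('pics/%s4.png'%n,*o,60,85,6)
    for z in(.0,.075):draw(im,n,sqp(B,by,.030,b+z),o,6,(0,0,255))
    for z in(.086,.114):draw(im,n,circ(B,.027,b+z),o,6,(0,255,0))
    draw(im,n,sqp(P,py,.032,.055),o,6,(255,0,0));draw(im,n,sqp(P,py,.032,.005),o,6,(255,255,0))
    ims.append(im)
cv2.imwrite('pics/ov4.png',np.hstack(ims))
E
```

```text
(no output)
```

View pics/ov4.png

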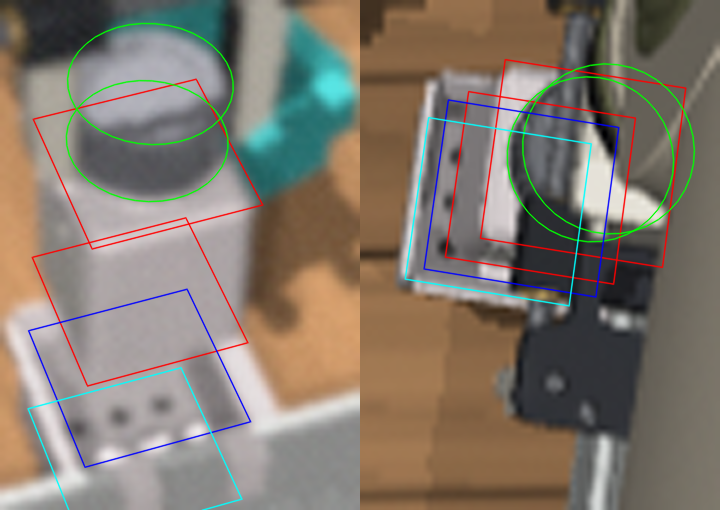

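```bash
python3 - <<'E'
from ov import *
o=(280,210)
im=crop('pics/side4.png',*o,70,95,6);a=im.copy()
P,py=(.587,-.147),79.4; B,by=(.5862,-.1457),79.54; b=.0995;n='side'
def rsq(c,yaw,h,r,z):
    pts=[]
    for k in range(4):
        for t in np.linspace(0,np.pi/2,6):
            a=k*np.pi/2; cc=np.array([h-r,h-r])+r*np.array([np.cos(t),np.sin(t)])
            R=lambda q:np.array([[np.cos(q),-np.sin(q)],[np.sin(q),np.cos(q)]])
            pts.append(np.r_[np.array(c)+R(a+np.radians(yaw))@cc,z])
    return pts
for z in(0,.075):draw(im,n,rsq(B,by,.03,.008,b+z),o,6,(0,0,255))
for z in(.086,.114):draw(im,n,circ(B,.027,b+z),o,6,(0,255,0))
draw(im,n,sqp(P,py,.032,.06),o,6,(255,0,0))
cv2.imwrite('pics/ov5.png',np.hstack([cv2.convertScaleAbs(a,alpha=1.5,beta=-80),im])[:570,:800])
E
```

```text
(no output)
```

View pics/ov5.png

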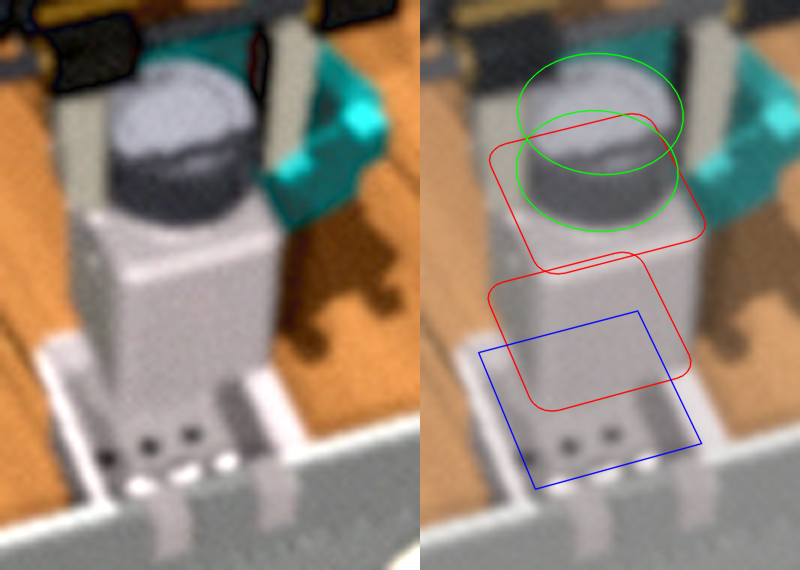

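```bash
python3 - <<'E'
from ov import *
H=[(130,157),(177,164),(222,172),(124,203),(169,210),(216,217),(117,248),(163,255),(209,262)]
P=np.array([atz('top',full(h,(335,190),6),.005) for h in H]);print(P[:,:2],P.mean(0))
g=np.array([[i,j] for i in(1,0,-1) for j in(1,0,-1)])
A=np.c_[g,np.ones(9)];s=np.linalg.lstsq(A,P[:,:2],rcond=None)[0];print(s,np.degrees(np.arctan2(s[0,1],s[0,0])),np.degrees(np.arctan2(s[1,1],s[1,0])))
print([proj('side',p) for p in P[:3]],[full(h,(275,245),6) for h in((140,247),(180,237),(222,224))])
E
```

```text
[[ 0.6084 -0.1332]
 [ 0.6052 -0.1513]
 [ 0.6017 -0.1687]
 [ 0.5904 -0.13  ]
 [ 0.5873 -0.1474]
 [ 0.5842 -0.1655]
 [ 0.573  -0.1265]
 [ 0.5698 -0.1442]
 [ 0.5667 -0.1619]] [ 0.5874 -0.1477  0.005 ]
[[ 0.0176 -0.0034]
 [ 0.0032  0.0177]
 [ 0.5874 -0.1477]] -10.977157770085766 79.76744048192299
[array([311.5127, 282.026 ]), array([314.4291, 288.2668]), array([317.099 , 294.4787])] [[297.9166666666667, 285.75], [304.5833333333333, 284.0833333333333], [311.5833333333333, 281.9166666666667]]
```

Emit:
arm_command --hand '[0.4,0.4,0.4,0.4,0.4]' --xyz '[[0.001,-0.0015,0],[0,0,-0.015],[0,0,-0.013],[0,0,0],[0,0,0]]' --angular '[[0,0,0],[0,0,0],[0,0,0],[0,0,0],[0,0,0]]'

```text
time: 8.0
tcp_pos: [0.5878, -0.1487, 0.3435]
ee_rot: [-0.0, 0.769, 0.639, -0.0]
force: [0.6, 0.2, -1.7]
opening: 0.582
```

```bash
python3 st.py; python3 - <<'E'
from ov import *
for n,o in(('side',(270,200)),('top',(325,175))):
    save(n,n+'6.png')
cv2.imwrite('pics/six.png',np.hstack([crop('pics/side6.png',270,200,80,110,5),crop('pics/top6.png',325,175,80,110,5)]))
E
```

```text
t 8.0 tcp [ 0.5878 -0.1487  0.3435] yaw -10.556053450556295 z [-0.0005 -0.0001 -1.    ] F [ 0.5774  0.1839 -1.7174] M [-0.0121  0.0775 -0.0214] op 0.5823620159197592 gp [ 0.5877 -0.1487  0.1762]
[-0.0951  0.5556  0.3715  1.952  -0.3057  0.6887  0.2794]
```

View pics/six.png

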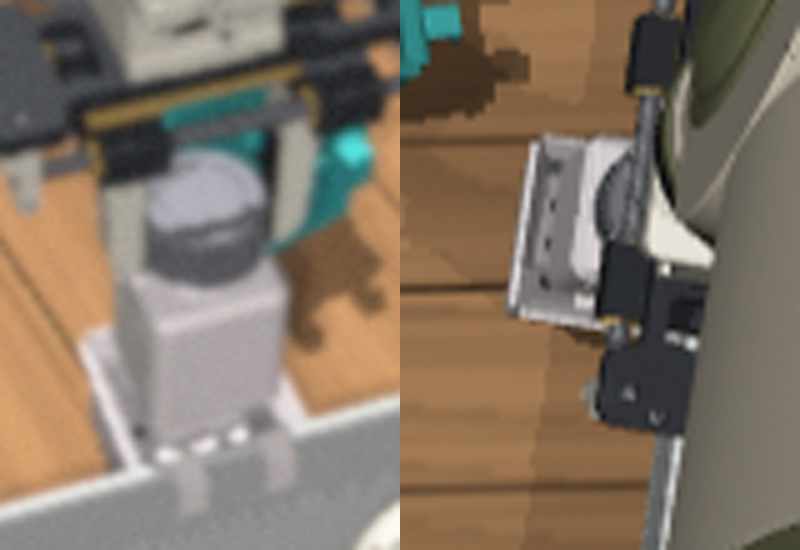

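Emit:
arm_command --hand '[0.4,0.4,0.4,0.4,0.4]' --xyz '[[-0.0007,0.001,-0.008],[0,0,-0.008],[0,0,-0.006],[0,0,0],[0,0,0]]' --angular '[[0,0,0],[0,0,0],[0,0,0],[0,0,0],[0,0,0]]'

```text
time: 8.72
tcp_pos: [0.5871, -0.1477, 0.3217]
ee_rot: [0.0, 0.769, 0.639, -0.0]
force: [-0.7, 0.6, -2.4]
opening: 0.573
```

```bash
python3 st.py
```

```text
t 8.725 tcp [ 0.5871 -0.1477  0.3217] yaw -10.546726834410025 z [-0.     -0.0001 -1.    ] F [-0.7144  0.5843 -2.3956] M [-0.0074  0.0771 -0.0132] op 0.5733330001359648 gp [ 0.5871 -0.1477  0.1544]
[-0.0834  0.5826  0.3535  1.97   -0.323   0.6432  0.2931]
```

Emit:
arm_command --hand '[0.4,0.4,0.4,0.4,0.4,0.4]' --xyz '[[0,0,-0.007],[0,0,-0.008],[0,0,-0.008],[0,0,-0.007],[0,0,0],[0,0,0]]' --angular '[[0,0,0],[0,0,0],[0,0,0],[0,0,0],[0,0,0],[0,0,0]]'

```text
time: 9.48
tcp_pos: [0.5871, -0.1477, 0.2918]
ee_rot: [0.0, 0.769, 0.639, -0.0]
force: [-1.2, -0.4, -1.8]
opening: 0.578
```

```bash
python3 st.py
```

```text
t 9.475 tcp [ 0.5871 -0.1477  0.2918] yaw -10.548913404158762 z [ 0.0001 -0.0001 -1.    ] F [-1.2287 -0.3685 -1.787 ] M [-0.0973  0.074   0.0363] op 0.5776511706990765 gp [ 0.5871 -0.1477  0.1245]
[-0.0638  0.6226  0.3264  1.9888 -0.3461  0.5833  0.3128]
```

Emit:
arm_command --hand '[0.4,0.4,0.4,0.4,0.4,0.4]' --xyz '[[0,0,-0.006],[0,0,-0.005],[0,0,-0.003],[0,0,-0.001],[0,0,0],[0,0,0]]' --angular '[[0,0,0],[0,0,0],[0,0,0],[0,0,0],[0,0,0],[0,0,0]]'

```text
time: 10.22
tcp_pos: [0.587, -0.1476, 0.2768]
ee_rot: [0.0, 0.769, 0.639, 0.0]
force: [0.6, 0.8, 0.5]
opening: 0.576
```

```bash
python3 st.py
```

```text
t 10.225 tcp [ 0.587  -0.1476  0.2768] yaw -10.537771799439179 z [ 0. -0. -1.] F [0.6486 0.8484 0.4939] M [-0.0127  0.2879 -0.0218] op 0.5761702713750754 gp [ 0.587  -0.1476  0.1095]
[-0.0538  0.6429  0.3119  1.9972 -0.3574  0.5537  0.3224]
```

Force has changed from about -2 N to +0.5 N at exactly the expected home height. Pressing next.

Emit:
arm_command --hand '[0.4,0.4,0.4,0.4,0.4]' --xyz '[[0,0,-0.002],[0,0,-0.002],[0,0,-0.001],[0,0,0],[0,0,0]]' --angular '[[0,0,0],[0,0,0],[0,0,0],[0,0,0],[0,0,0]]' --newtons 60

```text
time: 10.85
tcp_pos: [0.5875, -0.1477, 0.2729]
ee_rot: [0.001, 0.769, 0.639, 0.001]
force: [-0.9, 0.4, 11.4]
opening: 0.58
```

```bash
python3 st.py; python3 - <<'E'
from ov import *
save('side','side7.png');save('top','top7.png')
cv2.imwrite('pics/seven.png',np.hstack([crop('pics/side7.png',270,220,80,100,5),crop('pics/top7.png',325,175,80,100,5)]))
E
```

```text
t 10.85 tcp [ 0.5875 -0.1477  0.2729] yaw -10.544943441590817 z [ 0.0021 -0.0001 -1.    ] F [-0.8711  0.4344 11.3847] M [0.1762 0.517  0.0523] op 0.5797041361555988 gp [ 0.5878 -0.1477  0.1056]
[-0.0504  0.6485  0.3073  1.9987 -0.3612  0.5443  0.3255]
```

View pics/seven.png

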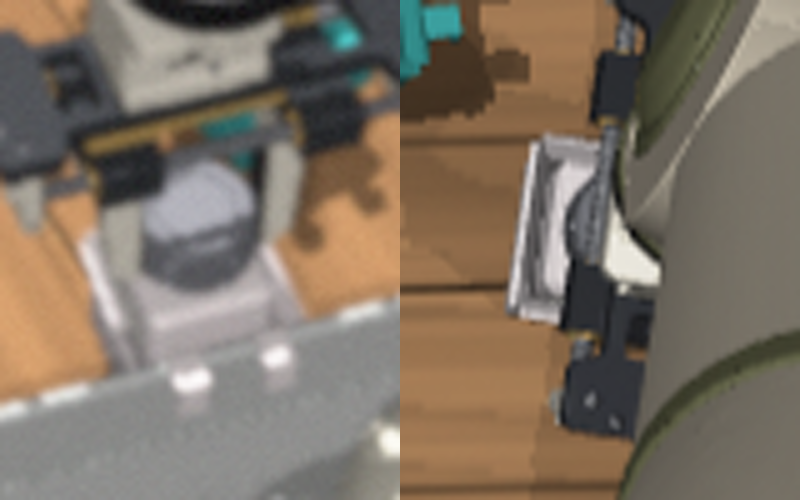

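Emit:
arm_command --hand '[0.4,0.4,0.4,0.4]' --xyz '[[0,0,-0.0015],[0,0,-0.001],[0,0,0],[0,0,0]]' --angular '[[0,0,0],[0,0,0],[0,0,0],[0,0,0]]'

```text
time: 11.45
tcp_pos: [0.5875, -0.1477, 0.2706]
ee_rot: [0.001, 0.769, 0.639, 0.001]
force: [-2.0, 1.4, 14.7]
opening: 0.572
```

```bash
python3 st.py
```

```text
t 11.45 tcp [ 0.5875 -0.1477  0.2706] yaw -10.543435828641702 z [ 0.0022  0.     -1.    ] F [-2.0262  1.414  14.6671] M [ 0.2839  0.7267 -0.0629] op 0.5716624082059976 gp [ 0.5879 -0.1477  0.1033]
[-0.0487  0.6515  0.3049  1.9999 -0.363   0.5398  0.3271]
```

Emit:
arm_command --hand '[0.4,0.4,0.4,0.4,0.4,0.4]' --xyz '[[0,0,0],[0,0,0],[0,0,0],[0,0,0],[0,0,0],[0,0,0]]' --angular '[[0,0,0.06],[0,0,0.06],[0,0,0.06],[0,0,0.06],[0,0,0.06],[0,0,0]]'

```text
time: 12.2
tcp_pos: [0.588, -0.1478, 0.2709]
ee_rot: [0.002, 0.665, 0.747, 0.001]
force: [0.1, 0.8, 14.6]
opening: 0.576
```

```bash
python3 st.py
```

```text
t 12.2 tcp [ 0.588  -0.1478  0.2709] yaw 6.682266666372889 z [ 0.0038 -0.0003 -1.    ] F [ 0.0914  0.8106 14.5513] M [ 0.1458  0.3379 -0.0577] op 0.5763165869209235 gp [ 0.5886 -0.1479  0.1036]
[ 0.0058  0.6414  0.2212  1.9956 -0.2645  0.5277  0.5301]
```

Emit:
arm_command --hand '[0.4,0.4,0.4,0.4,0.4,0.4,0.4,0.4,0.4,0.4,0.4,0.4]' --xyz '[[0,0,0],[0,0,0],[0,0,0],[0,0,0],[0,0,0],[0,0,0],[0,0,0],[0,0,0],[0,0,0],[0,0,0],[0,0,0],[0,0,0]]' --angular '[[0,0,0.08],[0,0,0.08],[0,0,0.08],[0,0,0.08],[0,0,0.08],[0,0,0.08],[0,0,0.08],[0,0,0.08],[0,0,0.08],[0,0,0.07],[0,0,0],[0,0,0]]'

```text
time: 13.7
tcp_pos: [0.5881, -0.1477, 0.271]
ee_rot: [0.002, 0.326, 0.945, 0.0]
force: [-0.9, -0.1, 14.0]
opening: 0.577
```

```bash
python3 st.py; python3 - <<'E'
from ov import *
save('side','side8.png');save('top','top8.png')
cv2.imwrite('pics/eight.png',np.hstack([crop('pics/side8.png',270,220,80,100,5),crop('pics/top8.png',325,175,80,100,5)]))
E
```

```text
t 13.7 tcp [ 0.5881 -0.1477  0.271 ] yaw 51.90845919383768 z [ 0.0041 -0.0006 -1.    ] F [-0.858  -0.0579 13.9839] M [0.0216 0.1558 0.0153] op 0.576910157626186 gp [ 0.5888 -0.1479  0.1037]
[ 0.1505  0.6294  0.0031  1.9858 -0.0037  0.5222  1.0622]
```

View pics/eight.png

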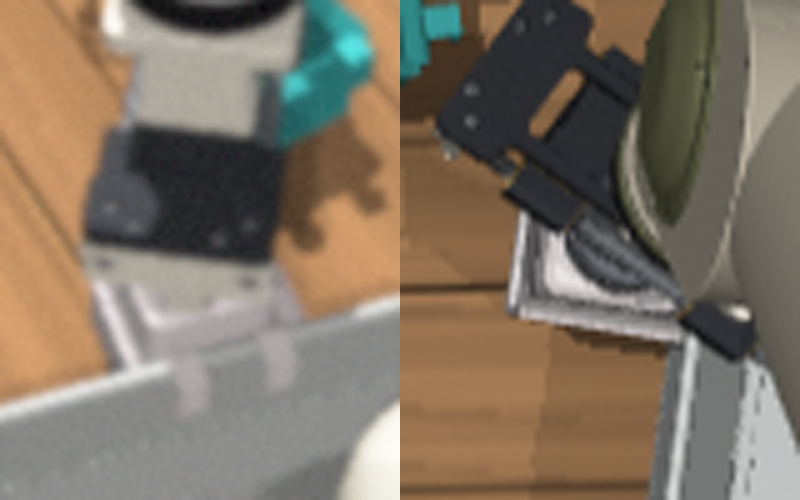

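Emit:
arm_command --hand '[0.4,0.4,0.4,0.4,0.4,0.4,0.4]' --xyz '[[0,0,0.003],[0,0,0.004],[0,0,0.004],[0,0,0.004],[0,0,0.004],[0,0,0],[0,0,0]]' --angular '[[0,0,0],[0,0,0],[0,0,0],[0,0,0],[0,0,0],[0,0,0],[0,0,0]]'

```text
time: 14.68
tcp_pos: [0.587, -0.1476, 0.2881]
ee_rot: [-0.0, 0.326, 0.945, -0.0]
force: [-0.7, -0.4, -0.4]
opening: 0.576
```

```bash
python3 st.py; python3 - <<'E'
from ov import *
save('side','side9.png');save('top','top9.png')
cv2.imwrite('pics/nine.png',np.hstack([crop('pics/side9.png',270,220,80,100,5),crop('pics/top9.png',325,175,80,100,5)]))
E
```

```text
t 14.675 tcp [ 0.587  -0.1476  0.2881] yaw 51.91097555960059 z [-0.0002  0.     -1.    ] F [-0.7354 -0.3661 -0.3742] M [-0.0713  0.0406 -0.0101] op 0.5760820612607889 gp [ 0.5869 -0.1476  0.1208]
[ 0.1498  0.6044  0.004   1.9772 -0.0042  0.5603  1.0627]
```

View pics/nine.png

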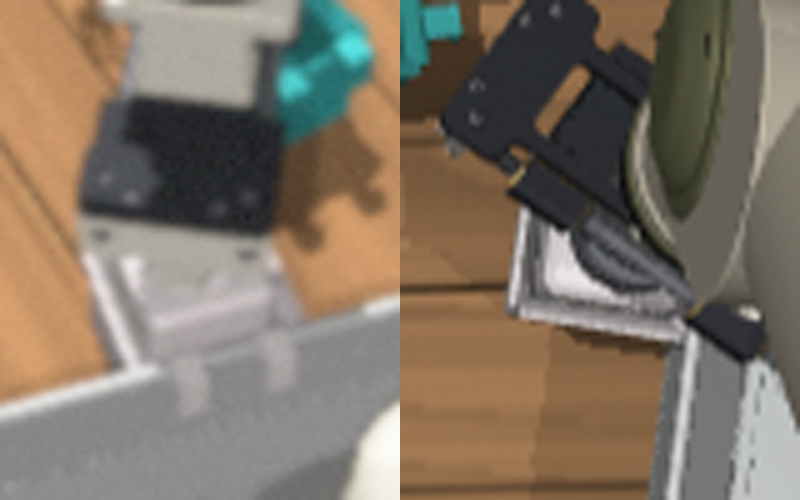

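Only the cap's weight is felt and the bottle has stayed home. I raise the cap to its final height.

Emit:
arm_command --hand '[0.4,0.4,0.4,0.4,0.4,0.4,0.4,0.4,0.4]' --xyz '[[0,0,0.006],[0,0,0.008],[0,0,0.01],[0,0,0.01],[0,0,0.006],[0,0,0.002],[0,0,0],[0,0,0],[0,0,0]]' --angular '[[0,0,0],[0,0,0],[0,0,0],[0,0,0],[0,0,0],[0,0,0],[0,0,0],[0,0,0],[0,0,0]]'

```text
time: 15.9
tcp_pos: [0.587, -0.1475, 0.3299]
ee_rot: [-0.0, 0.326, 0.945, -0.0]
force: [-0.2, -0.5, -0.3]
opening: 0.575
```

```bash
python3 st.py; python3 - <<'E'
from ov import *
save('side','side10.png');save('top','top10.png')
cv2.imwrite('pics/ten.png',np.hstack([crop('pics/side10.png',265,200,80,110,5),crop('pics/top10.png',325,175,80,110,5)]))
E
```

```text
t 15.9 tcp [ 0.587  -0.1475  0.3299] yaw 51.91403938224905 z [-0.0005  0.     -1.    ] F [-0.212  -0.5442 -0.3478] M [-0.0573 -0.0428  0.041 ] op 0.5745406544383833 gp [ 0.5869 -0.1475  0.1626]
[ 0.1482  0.5468  0.0063  1.9489 -0.0054  0.6464  1.064 ]
```

View pics/ten.png

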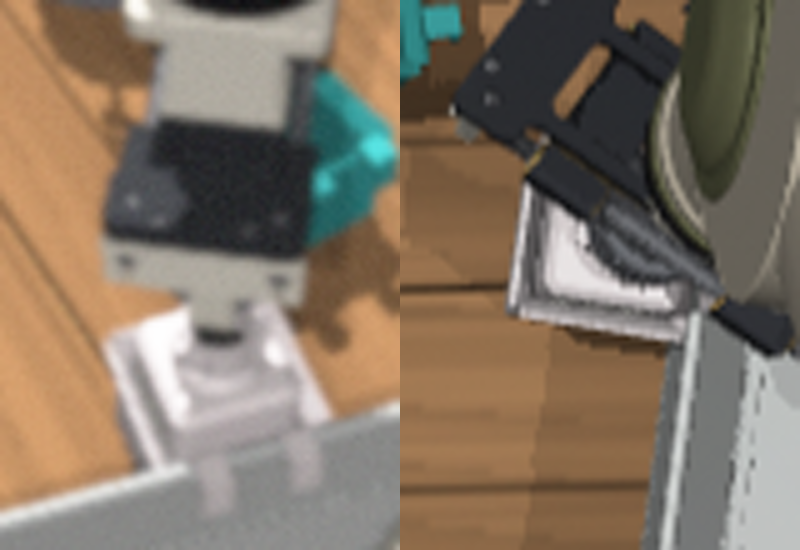

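View pics/side10.png

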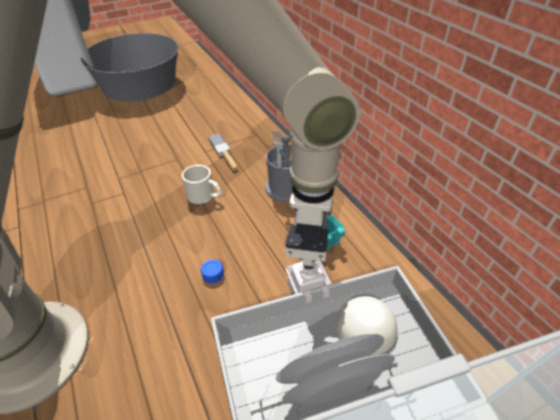

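View pics/top10.png

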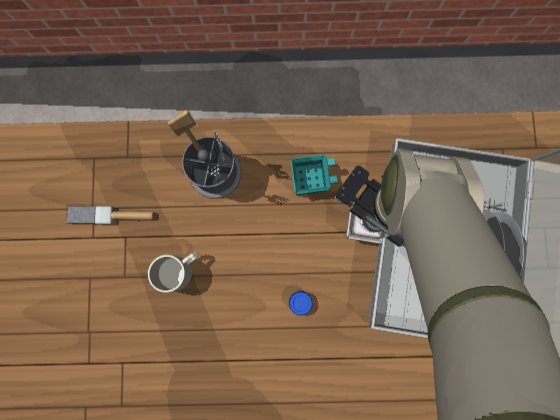

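The picture shows the bottle in its pocket with the bare neck at side (308,272), and the cap level in the jaws above it. The mug, brush, carousel, bowl and blue cap are where they started.

```bash
python3 -c "
from h import *
print(job_done())"
```

```text
the job is handed in; nothing more can be done
None
```

The job is done and handed in at about 16 s of the 48 s allowed. The cap is off and held level in the gripper above the open bottle, which still stands in its pocket.

- **Seating:** I carried the bottle by its cap into the white caddy pocket. It came to rest at exactly the expected height, where the force showed the floor taking its weight.
- **Opening:** I pressed the cap down about 6 mm with roughly 15 N and turned it about 62° counter-clockwise, then lifted it off. Only the cap's weight was felt on the way up.
- **Final position:** From the arm's pose, the cap's centre is about 5.5 cm above the bottle's rim and within about 1 mm of the pocket's axis. I could not see the cap clearly in the last pictures because the gripper hides most of it, so its height rests on the arm's pose.
- **Last checks:** The bare neck shows in the side picture, and the gripper opening still matches the cap's width. The mug, brush and carousel, and what shows of the bowl, have not moved.
- **Disagreement:** The networks' two-camera positions for the cap and bottle were about 7 mm apart between cameras. I used edges measured in the pictures instead; the fit into the pocket met no resistance.

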